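Pulse the bench mixer with its bayonet lid

ROBOT

A 7-joint arm with a two-finger parallel gripper is mounted at the origin on the work surface; the furniture and walls round the work are solid. World frame = base frame: x ahead of the robot, y to its left, z up, the work surface at z = 0. Lengths are in mm, angles in rad, forces in N, time in s.
With the tool pointing down it reaches from about 400 to 925 mm from the base axis. Payload 4.1 kg.
Tool frame: the origin (TCP) lies where the fingers leave the gripper's body, on its centre line; the fingertips stand 73 mm ahead of it and the grasp point (between the pads) lies 54 mm ahead of it (ctrl.grip_depth is the distance from the TCP to the grasp point, in mm); z points along the fingers, y is the line along which they close (so a half turn about z gives the same grasp; the last joint's range is limited). The gripper opens to 85 mm and grips with 20 to 120 N. Pads are 22 mm wide; open, the fingers measure 114 mm over their backs; the gripper's body (76 mm by 85 mm) begins 54 mm behind the grasp point. The pads swing forward as they close: fully open they stand 13 mm farther back than shut.
Start: joints at [-1.356, 0.398, 0.045, 1.537, -0.019, 1.207, -0.051], TCP at [200.615, 618.293, 303.947] pointing down, gripper open.
Joint ranges: [-2.82, 2.82], [-0.49, 2.23], [-1.37, 1.46], [0, 2.46], [-1.36, 4.5], [0.23, 2], [-2.94, 2.94]. Speed limits (rad/s): [2.57, 2.57, 3.14, 3.14, 3.14, 3.14, 3.14].

INTERFACE

Orientations are given as a unit quaternion [x, y, z, w].
In Python, from rig import ctrl, imaging gives the robot as it stands. The module is installed in compiled form; this text tells all that it offers.
- The arm moves only by the tool drive_tool, never from a script. Its argument "increments" is a list of rows, each a list of 5 numbers: the closure, from 0 (fully open) to 1 (shut), then the shift along the tool's x, y, z in m, then the turn about the tool's z in units of 6 degrees (1.0 is 6 degrees). In form: [[claw, tx, ty, tz, spin], ...]. A call has 1 to 10 rows; each row shifts and turns the commanded pose from where the row before left it, along the tool's axes as they then stand; what a row does not reach is not made up. A row lasts 1/12 s, in which the tool goes at most 41.7 mm and 7.16 degrees, less where a joint would pass 70% of its speed; a pose out of reach is approached as far as the arm can. A call with a gripper value outside its range is refused whole. The fingers move at their own pace and stop on an object; the grip force is fixed at half the most. Time passes only in rows, so rows that do not move let the fingers close. It gives the time, the measured TCP pose, the force, the opening and the grip force at its end, in the units of the state.
- ctrl.state(): the state, without advancing time (a new reading comes with each control period).
- imaging.grab_frame(name): name is "scene" or "top" or "wrist"; returns the picture (384x512x3 uint8, red, green, blue); there is no depth.
- imaging.calibration(name): a dict with "fx", "fy", "cx", "cy" (pixels), "T" (4x4, takes a point from camera to world coordinates). Camera axes: x right, y down, z forward; pixel columns grow to the right and rows downward; lengths in mm; the calibration is good to about 2 mm. The wrist camera is an equidistant fisheye: a pixel r from the principal point sees the ray r / f radians off the axis. A picture is of the moment at which its call begins: read the wrist's pose just before it. calibration takes no time and is no camera call; for the wrist camera it gives the pose at the moment of the call.
- ctrl.job_done(): hands the job in; it is judged then, once.
The state is a dict: "t": time; "qpos": joint angles; "joint_vel": joint speeds; "tau": joint torques, N m; "ee_pos": TCP position; "orientation": TCP orientation; "force": force on the tool from outside, world axes, zero at the start; "wrist_torque": the same for the moment, N m; "finger_gap": opening from 0.0 (shut) to 1.0 (fully open); "gripper_force": force on a finger pad.
Only numpy, scipy, OpenCV 4.12 (cv2) and the standard library are available. Lean on these libraries where they do the work, as an engineer would, in place of code of your own. Each camera call takes 0.05 s, during which the arm holds its last target. There are 200 camera calls.

TASK

Fold both flaps of the small cardboard carton well outward past upright, take out the white mixer lid and set it on the blue bench mixer, its lugs down through the two entry slots at the white marks until the rim lies flush. Then twist it clockwise (seen from above) against the spring to the yellow marks, half-way to the red ones, and finish while still gripping it there: it springs back if let go, and it must not be turned on to the red marks, where it locks. Do not disturb the tape measure, glue bottle, staple box and screwdriver.

Things in the scene. Friction and masses are not known exactly. Their poses are not given: they have to be found in the camera images.
- carton: cardboard carton fixed to the bench, outside 168 x 168 mm, rim 75 mm high, inside 160 x 160 mm, walls and floor 4 mm; origin under its centre, z up. Its two long flaps are hinged on the rims at its +y and -y sides; short end flaps hang outside its -x and +x walls and need no handling
- flap_left (a joint): flap hinged on the carton's +y rim (82 mm from its centre, along its x), reaching 60 mm from the hinge. 0 = shut, 1.57 = upright, 3.14 = level outward; limit 3.4. Starts ajar at 0.85-1.15; stays where left (friction 0.02 N m). Closed fingers let down mid-way between the flaps to 25 mm above the rim and moved straight outward to 118 mm from the centre swing it over
- flap_right (a joint): the same for the flap hinged on the carton's -y rim
- flap_left_edge (a point): middle of the free edge of the left (+y) flap
- flap_right_edge (a point): middle of the free edge of the right (-y) flap
- lid: loose white lid, 0.14 kg, upright in the carton; origin under its hub, z up. Hub 44 mm across with tapered foot, z 0-18 mm; two lugs along +x and -x reach 34 mm from the axis, 12 mm wide, z 0.5-8; round plate 84 mm across, z 18-26; black grip bar along x, 60 mm long, 16 mm wide (y), z 25-62, orange stripe; orange pointers on the plate at both ends of the bar. Same after a half turn
- lid_grip (a point): point in the middle of the grip bar, on the lid's axis, 49 mm above the lid's origin (13 mm below the top of the bar, 23 mm above the plate); axes as the lid's
- mixer: blue bench mixer fixed to the bench, at most 132 mm across, mouth 105 mm high; origin under its centre, z up. Its two entry slots lie along its +x and -x (white marks on the rim of the mouth). Yellow marks stand 0.6 rad clockwise (from above) of the white ones, red marks 1.2 rad. Each colour comes twice, opposite each other: lid and mouth are the same after a half turn
- mixer_mouth (a point): centre of the mixer's mouth at rim height (105 mm); axes as the mixer's. Round hole 48 mm across; the slots reach 39 mm from the axis and are 18 mm wide; below the 8.5 mm lip the lugs can turn. Seated, the lid's plate lies on the rim, its origin 18 mm below this point (lid_grip 31 mm above it), its bar along the mixer's x
- drive_ring (a joint): sprung ring in the mixer's mouth, pushed round by the lugs as the lid turns clockwise: 0 = rest, grows clockwise, limit 1.12. Because of play it reads about 0.1 rad less than the lid has turned from the white marks: about 0.5 at the yellow ones. Spring torque 0.06 N m at 0, plus 0.15 N m per rad; it turns the lid back when let go. A stop prevents turning counter-clockwise
- tape_measure: bystander: yellow tape measure standing on the bench, 38 x 72 x 68 mm; origin under its centre
- glue_bottle: bystander: white glue bottle standing on the bench, 46 mm in diameter, 130 mm high; origin under its centre
- staple_box: bystander: small red box, 50 x 85 x 30 mm; origin under its centre
- screwdriver: bystander: screwdriver with blue handle lying on the bench, 29 x 170 x 29 mm; origin under its centre
There are look-alikes about, which are no part of the job. Leave any green look-alike of the lid alone.

How it is judged (in metres and radians):
On the way, in this order (a step that is already met when the one before it is completed fails the run):
1. both flaps are folded outward past upright (value of joint each of flap_left, flap_right above 1.75 rad), for 0.2 s.
2. the lid is lifted out of the carton (height (world z) of lid above 0.095 m), for 0.1 s.
3. the lid sits flush in the mixer's mouth, not yet twisted (horizontal distance between lid and mixer_mouth below 0.004 m and z of lid in the frame of mixer_mouth below -0.014 m and angle between lid's own z axis and vertical below 0.1 rad and value of joint drive_ring below 0.2 rad), for 0.1 s.
At the end, for the whole second after the job is handed in: Lid flush in the mixer mouth (centred to 4 mm, lifted under 4 mm, not tilted), pointers within 0.18 rad (10 degrees) of the yellow marks, sprung ring at 0.3 to 0.75 rad, still, gripped by the fingers with over 2 N; both flaps still open past upright (over 1.65 rad) (horizontal distance between lid and mixer_mouth below 0.004 m and z of lid in the frame of mixer_mouth below -0.014 m and angle between lid's own z axis and vertical below 0.1 rad and angle between the x axis of lid and the x axis of mixer, either way round between 0.42 and 0.78 rad and value of joint drive_ring between 0.3 and 0.75 rad and angular speed of lid below 0.3 rad/s and contact force between the fingers and lid above 2 N and value of joint each of flap_left, flap_right above 1.65 rad); the arm keeps its last pose, push and grip.
It fails at once if the lid is turned on to the locked position (sprung ring beyond 0.95 rad) (value of joint drive_ring above 0.95 rad).
It fails at once if the yellow tape measure is pushed away by more than 3 cm (distance of tape_measure from where it was at the start of the episode above 0.03 m).
It fails at once if the glue bottle is pushed away by more than 3 cm (distance of glue_bottle from where it was at the start of the episode above 0.03 m).
It fails at once if the red box of staples is pushed away by more than 3 cm (distance of staple_box from where it was at the start of the episode above 0.03 m).
It fails at once if the blue screwdriver is pushed away by more than 3 cm (distance of screwdriver from where it was at the start of the episode above 0.03 m).
It also fails if it takes over 54 s, if anything falls off the work surface, if the arm or the gripper's body presses on something with over 40 N, if the wrist force passes 120 N, or if a joint passes its speed limit or range.

## Working session

There is one attempt and no reset: what is moved stays moved. The work goes in short steps, Python scripts to look and compute and a tool call to move; the robot and the scene stay as the last step left them, time stands still between calls to the robot, and variables do not carry over. Pictures are saved under pics/ and viewed, at most 10 in all, crops included, and the job is handed in when it is done.

Besides the shell and the picture viewer there is one more tool, called after "Call:" as name(argument=value, ...) on one line, values as JSON. drive_tool: Moves the arm, as the interface text tells. Its arguments: {"type":"object","properties":{"increments":{"type":"array"}},"required":["increments"]}

```bash
mkdir -p pics; python3 - <<'E'
from rig import ctrl, imaging
import cv2,numpy as np
s=ctrl.state();print(s)
for n in("scene","top"):
    im=imaging.grab_frame(n);cv2.imwrite(f"pics/{n}0.png",im[:,:,::-1])
    c=imaging.calibration(n);print(n,{k:np.round(v,3).tolist() for k,v in c.items()})
a=cv2.imread("pics/scene0.png");b=cv2.imread("pics/top0.png")
cv2.imwrite("pics/s_big.png",cv2.resize(a,(800,600),interpolation=cv2.INTER_CUBIC))
cv2.imwrite("pics/t_big.png",cv2.resize(b,(800,600),interpolation=cv2.INTER_CUBIC))
E
```

```text
{'t': 0.0, 'qpos': array([-1.3559986 ,  0.39917551,  0.04507257,  1.53788143, -0.01870702,
        1.20694711, -0.05069919]), 'joint_vel': array([-1.85231436e-05, -1.30177184e-03, -2.38885069e-04, -8.48077746e-04,
       -1.01237945e-03,  5.50164066e-04,  3.74761066e-05]), 'tau': array([ 3.69225590e-04, -4.75114918e+01,  1.36462368e+00, -2.54224938e+01,
        1.14265413e-02,  9.49671201e-03, -9.73912258e-07]), 'ee_pos': array([200.47166612, 617.78020004, 302.87415466]), 'orientation': array([ 1.56218956e-01,  9.87721949e-01, -9.91174030e-04, -8.35601294e-05]), 'force': array([ 0.36611355, -0.25002585,  0.33856387]), 'wrist_torque': array([0.0048001 , 0.04229532, 0.00492066]), 'gripper_force': 0.0, 'finger_gap': 0.9979281787060692}
scene {'fx': 407.344, 'fy': 407.344, 'cx': 256.896, 'cy': 186.973, 'T': [[0.681, -0.472, 0.559, -208.086], [-0.732, -0.428, 0.53, -626.903], [-0.011, -0.771, -0.637, 990.8], [0.0, 0.0, 0.0, 1.0]]}
top {'fx': 357.835, 'fy': 357.835, 'cx': 256.979, 'cy': 197.605, 'T': [[-0.017, -0.98, 0.198, 344.175], [-1.0, 0.021, 0.018, 98.558], [-0.022, -0.198, -0.98, 1170.354], [0.0, 0.0, 0.0, 1.0]]}
```

View pics/s_big.png

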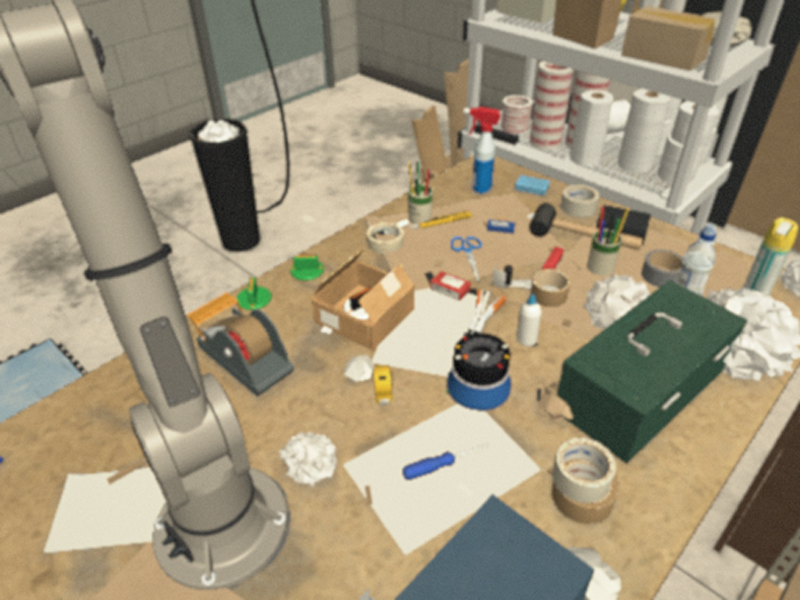

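View pics/t_big.png

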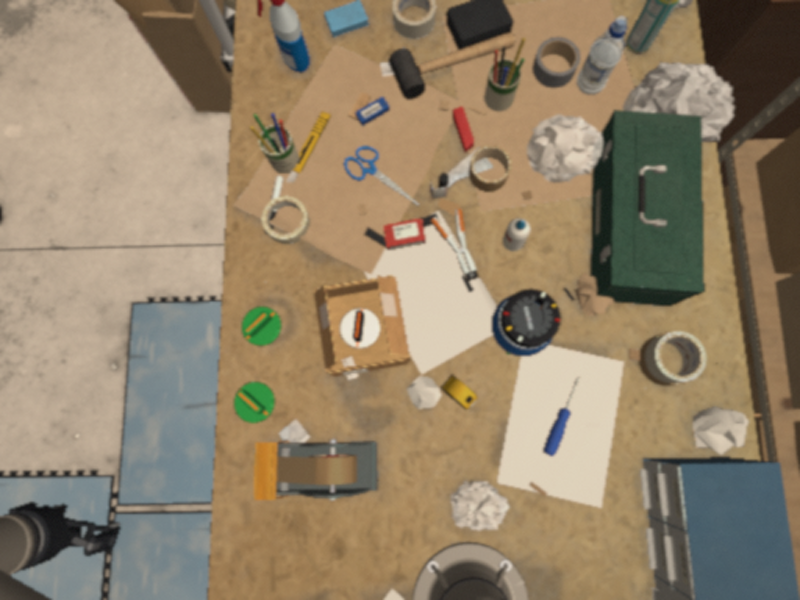

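The scene picture shows the carton with the lid at about (360,303) and the mixer at (480,368). In the top picture the carton is at (362,325), the white lid's bar at (359,327) and the mixer at (527,321). 

Could be taken for the lid: the white lid at top (359,327), green look-alikes at (262,325) and (255,402), and the black mixer top at (527,321). I choose the white one inside the carton and check it in a close crop.

```bash
cat > h.py <<'E'
import numpy as np,cv2
from rig import ctrl,imaging
def ray(c,u,v,fish=False):
    x=(u-c["cx"])/c["fx"];y=(v-c["cy"])/c["fy"]
    if fish:
        r=np.hypot(x,y);s=np.sin(r)/r if r>1e-9 else 1;d=np.array([x*s,y*s,np.cos(r)])
    else: d=np.array([x,y,1.])
    T=np.array(c["T"]);d=T[:3,:3]@d
    return T[:3,3],d/np.linalg.norm(d)
def atz(o,d,z): return o+d*(z-o[2])/d[2]
def tri(rs):
    A=sum(np.eye(3)-np.outer(d,d) for o,d in rs);b=sum((np.eye(3)-np.outer(d,d))@o for o,d in rs)
    p=np.linalg.solve(A,b);return p,[np.linalg.norm((np.eye(3)-np.outer(d,d))@(p-o)) for o,d in rs]
def crop(im,x,y,w,h,k):
    return cv2.resize(im[y:y+h,x:x+w],None,fx=k,fy=k,interpolation=cv2.INTER_CUBIC)
E
python3 - <<'E'
from h import *
a=cv2.imread("pics/scene0.png");b=cv2.imread("pics/top0.png")
r1=np.hstack([crop(b,195,168,80,60,5),crop(b,300,176,80,60,5)])
r2=np.hstack([crop(a,193,155,80,60,5),crop(a,270,205,80,60,5)])
cv2.imwrite("pics/m1.png",np.vstack([r1,r2]))
E
```

```text
(no output)
```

View pics/m1.png

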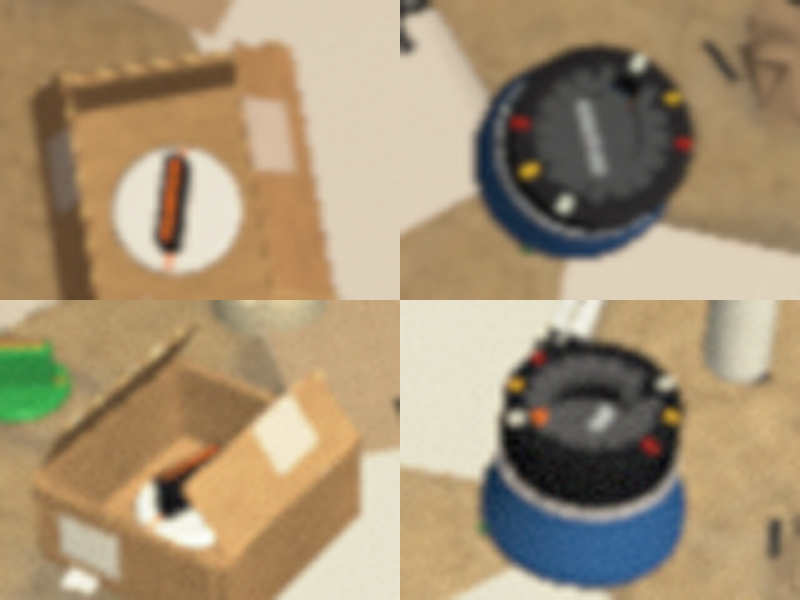

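```bash
python3 - <<'E'
from h import *
t=imaging.calibration("top");s=imaging.calibration("scene")
P={'w1':((347.6,188.4),(323.4,221.6)),'w2':((333,216.8),(293,228.6)),'y1':((354.6,195.4),(324.2,228)),'y2':((325.8,210),(293,221.8)),'r1':((357,204.8),(320.2,234.2)),'r2':((324,200.4),(297.6,216.4))}
Q={}
for k,(a,b) in P.items():
    p,e=tri([ray(t,*a),ray(s,*b)]);Q[k]=p;print(k,p.round(1),np.round(e,1))
print("centre",np.mean(list(Q.values()),0).round(1))
for a,off in(('w',0),('y',.6),('r',1.2)):
    d=Q[a+'1']-Q[a+'2'];print(a,np.arctan2(d[1],d[0])+off)
f=lambda x,y:(195+x/5,168+y/5)
print("lid top",[atz(*ray(t,*f(*q)),66).round(1) for q in((177,155),(168,250))], "plate",atz(*ray(t,*f(178,210)),30).round(1))
print("rim",[atz(*ray(t,*f(*q)),75).round(1) for q in((62,80),(240,62))])
c=imaging.calibration("wrist");print(c, ctrl.state()['ee_pos'])
E
```

```text
w1 [ 581.9 -157.1  107.6] [0.3 0.3]
w2 [ 495.6 -107.5  108.2] [0.2 0.2]
y1 [ 559.3 -176.1  109.6] [0.2 0.2]
y2 [517.6 -88.2 107.7] [1. 1.]
r1 [ 530.9 -181.7  108.4] [0.6 0.6]
r2 [546.5 -84.  107.7] [0.4 0.4]
centre [ 538.6 -132.4  108.2]
w -0.5213896795780618
y -0.5273488655370139
r -0.5284057496659662
lid top [array([564.8, 202.7,  66. ]), array([504.6, 208.5,  66. ])] plate [535.8 205.6  30. ]
rim [array([612.9, 274.5,  75. ]), array([622.1, 161.9,  75. ])]
{'fx': 297.3186396354542, 'fy': 297.3186396354542, 'cx': 255.97354550669897, 'cy': 184.44239298374598, 'T': array([[ 3.09087491e-01,  8.98607754e-01,  3.11398503e-01,
         1.19112252e+02],
       [ 9.51032925e-01, -2.91656483e-01, -1.02337048e-01,
         6.44357241e+02],
       [-1.13947244e-03,  3.27781331e-01, -9.44752931e-01,
         3.74639089e+02],
       [ 0.00000000e+00,  0.00000000e+00,  0.00000000e+00,
         1.00000000e+00]])} [200.45702425 617.84700911 302.98762329]
```

Mixer mouth is at (538.6, -132.4), z about 105–108 (text 105), yaw about -0.525; the three mark pairs agree. The crop shows the white lid with its dark bar and orange stripe, bar along about -0.1 rad, near (535,205). Moving over the carton for a closer look.

Call:
drive_tool(increments=[[1,0,0,0,-1.04],[1,0,0,0,-1.04],[1,-0.026,-0.027,0,0],[1,-0.026,-0.027,0,0],[1,-0.026,-0.027,0,0],[1,-0.026,-0.027,0,0],[1,-0.026,-0.027,0,0],[1,-0.026,-0.027,0,0],[1,-0.026,-0.027,0,0],[1,-0.026,-0.027,0,0]])

```text
t: 0.93
ee_pos: [387.6, 381.5, 303.6]
orientation: [0.048, 0.999, -0.0, -0.0]
force: [0.0, 0.4, -0.2]
finger_gap: -0.001
gripper_force: 0.0
```

Call:
drive_tool(increments=[[1,-0.026,-0.027,0,0],[1,-0.026,-0.027,0,0],[1,-0.026,-0.027,0,0],[1,-0.026,-0.027,0,0],[1,-0.026,-0.027,0,0],[1,-0.026,-0.027,0,0],[1,0,0,0,0],[1,0,0,0,0]])

```text
t: 1.6
ee_pos: [527.9, 204.2, 303.5]
orientation: [0.051, 0.999, -0.001, -0.0]
force: [-0.6, 0.8, -0.3]
finger_gap: 0.001
gripper_force: 0.0
```

```bash
python3 - <<'E'
from h import *
import pickle
s=ctrl.state();c=imaging.calibration("wrist");im=imaging.grab_frame("wrist")
pickle.dump((s,c),open("w1.pkl","wb"));cv2.imwrite("pics/w1.png",im[:,:,::-1])
print(s['t'],s['ee_pos'],s['orientation'])
cv2.imwrite("pics/w1b.png",cv2.resize(im[:,:,::-1],(800,600),interpolation=cv2.INTER_CUBIC))
E
```

```text
1.6 [527.8828244  204.18841614 303.50124596] [ 5.09372162e-02  9.98701681e-01 -5.78677481e-04 -1.33590428e-04]
```

View pics/w1b.png

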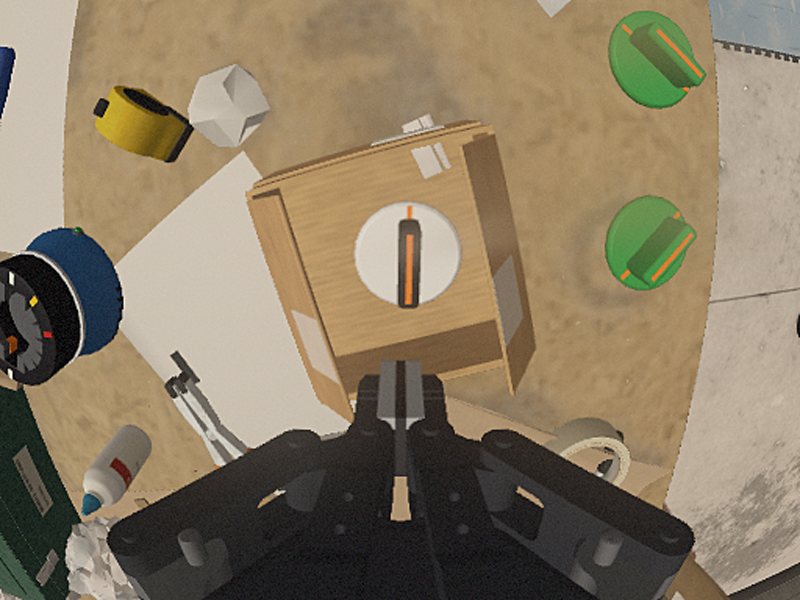

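The wrist view shows the carton's near rim corners at (250,192) and (493,127), the flaps leaning inward at left and right, the lid's plate centre at (408,253) and its bar from (410,220) to (408,307).

```bash
python3 - <<'E'
from h import *
import pickle
s,c=pickle.load(open("w1.pkl","rb"));k=.64
R=lambda u,v:ray(c,u*k,v*k,True)
for n,p,z in [("nl",(250,192),75),("nr",(493,127),75),("fr",(535,350),75),("fl",(322,403),75),("plate",(408,253),30),("barN",(410,220),66),("barF",(408,307),66),("ptrN",(409,208),30),("Lfree n",(285,193),125),("Lfree f",(352,408),125),("Rfree n",(472,140),125),("Rfree f",(512,393),125),
 ("mix w?",(12,278),105)]:
    print(n,atz(*R(*p),z).round(1))
# triangulate bar top ends & plate with top view
t=imaging.calibration("top");f=lambda x,y:(195+x/5,168+y/5)
for n,a,b in [("far bar",(408,307),(177,155)),("near bar",(410,220),(168,250)),("plate",(408,253),(178,210)),("nr",(493,127),None)]:
    if b: print(n,*[np.round(q,1) for q in tri([R(*a),ray(t,*f(*b))])])
b=cv2.imread("pics/top0.png");w=cv2.imread("pics/w1.png")
cv2.imwrite("pics/m2.png",np.hstack([crop(b,197,170,80,75,5),crop(w,150,70,200,188,2)[:375]]))
E
```

```text
nl [468.4 109.5  75. ]
nr [443.6 272.9  75. ]
fr [605.  297.3  75. ]
fl [633.7 132.8  75. ]
plate [534.1 209.8  30. ]
barN [501.7 213.8  66. ]
barF [564.2 206.3  66. ]
ptrN [499.3 214.   30. ]
Lfree n [467.5 146.9 125. ]
Lfree f [607.3 165.1 125. ]
Rfree n [449.8 251.  125. ]
Rfree f [607.6 268.6 125. ]
mix w? [ 495.4 -107.   105. ]
far bar [567.8 204.9  54.9] [1.4 1.4]
near bar [512.5 214.   10.3] [0.2 0.2]
plate [ 5.415e+02  2.090e+02 -4.000e-01] [0.8 0.8]
```

View pics/m2.png

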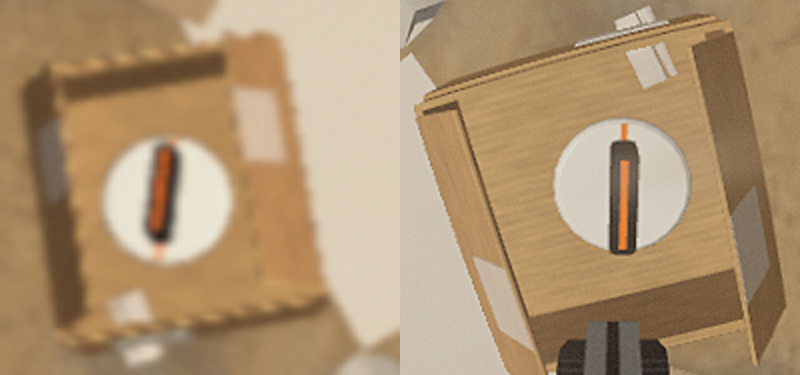

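Carton: centre (538,203), yaw +0.147, sides 163–167 mm (text 168). Lid is near (534,209). Now the flaps.

Call:
drive_tool(increments=[[1,-0.005,0,0.013,0],[1,-0.005,0,0.026,0],[1,0,0,0.026,0],[1,0,0,0.026,0],[1,0,0,0.026,0],[1,0,0,0.013,0],[1,0,0,0,0],[1,0,0,0,0]])

```text
t: 2.32
ee_pos: [535.6, 207.4, 172.7]
orientation: [0.047, 0.999, -0.0, -0.001]
force: [0.3, 0.3, 0.9]
finger_gap: 0.0
gripper_force: 0.0
```

Call:
drive_tool(increments=[[1,0.003,0.0115,0,0],[1,0.003,0.0115,0,0],[1,0.003,0.0115,0,0],[1,0.003,0.0115,0,0],[1,0.003,0.0115,0,0],[1,0.003,0.0115,0,0],[1,0.003,0.0115,0,0],[1,0.003,0.0115,0,0],[1,0.003,0.0115,0,0],[1,0.003,0.0115,0,0]])

```text
t: 3.15
ee_pos: [517.6, 324.9, 173.9]
orientation: [0.048, 0.999, 0.0, -0.0]
force: [-0.6, -0.9, 0.1]
finger_gap: -0.001
gripper_force: 0.2
```

Call:
drive_tool(increments=[[1,0,0,0,0],[1,-0.006,-0.023,0,0],[1,-0.006,-0.023,0,0],[1,-0.006,-0.023,0,0],[1,-0.006,-0.023,0,0],[1,-0.006,-0.023,0,0],[1,0,0,0,0]])

```text
t: 3.73
ee_pos: [537.9, 199.4, 174.1]
orientation: [0.052, 0.999, -0.002, 0.0]
force: [-0.2, -0.9, -0.5]
finger_gap: -0.001
gripper_force: 0.0
```

Call:
drive_tool(increments=[[1,-0.003,-0.0115,0,0],[1,-0.003,-0.0115,0,0],[1,-0.003,-0.0115,0,0],[1,-0.003,-0.0115,0,0],[1,-0.003,-0.0115,0,0],[1,-0.003,-0.0115,0,0],[1,-0.003,-0.0115,0,0],[1,-0.003,-0.0115,0,0],[1,-0.003,-0.0115,0,0],[1,-0.003,-0.0115,0,0]])

```text
t: 4.57
ee_pos: [555.7, 87.6, 173.9]
orientation: [0.048, 0.999, -0.0, -0.0]
force: [-0.3, 0.9, 0.3]
finger_gap: -0.002
gripper_force: 0.2
```

Call:
drive_tool(increments=[[0,0,0,-0.027,0],[0,0,0,-0.027,0],[0,0,0,-0.027,0],[0,0.0125,0.025,0,0],[0,0.0125,0.025,0,0],[0,0,0,0,0],[0,0,0,0,0],[0,0,0,0,0]])

```text
t: 5.23
ee_pos: [535.6, 139.9, 254.8]
orientation: [0.048, 0.999, -0.001, 0.0]
force: [-0.3, -0.2, -0.7]
finger_gap: 1.002
gripper_force: 0.0
```

```bash
cat > shot.py <<'E'
import sys,pickle
from h import *
n=sys.argv[1];s=ctrl.state();c=imaging.calibration("wrist");im=imaging.grab_frame("wrist")
pickle.dump((s,c),open(n+".pkl","wb"));cv2.imwrite(f"pics/{n}.png",im[:,:,::-1]);print(s['ee_pos'],s['orientation'],abs(s['joint_vel']).max())
E
python3 shot.py w2
```

```text
[535.63425766 139.85892236 254.77063543] [ 4.81315735e-02  9.98840878e-01 -5.00108337e-04  4.24694137e-05] 0.01619387054898113
```

Call:
drive_tool(increments=[[0,0.005,0.032,0,0],[0,0.005,0.032,0,0],[0,0.005,0.032,0,0],[0,0.005,0.032,0,0],[0,0,0,0,0],[0,0,0,0,0],[0,0,0,0,0]])

```text
t: 5.87
ee_pos: [528.5, 268.5, 254.5]
orientation: [0.049, 0.999, -0.001, 0.0]
force: [-0.3, -0.9, -0.8]
finger_gap: 0.999
gripper_force: 0.0
```

```bash
python3 shot.py w3; python3 - <<'E'
from h import *
a=cv2.imread("pics/w2.png");b=cv2.imread("pics/w3.png")
cv2.imwrite("pics/m3.png",np.vstack([np.hstack([cv2.resize(x,(400,300)) for x in(a,b)]),np.hstack([crop(a,256,90,200,150,2),crop(b,56,90,200,150,2)])]))
E
```

```text
[528.49173559 268.52113554 254.53649786] [ 4.88858021e-02  9.98804025e-01 -8.35807238e-04  6.68632501e-06] 0.017119775233799515
```

View pics/m3.png

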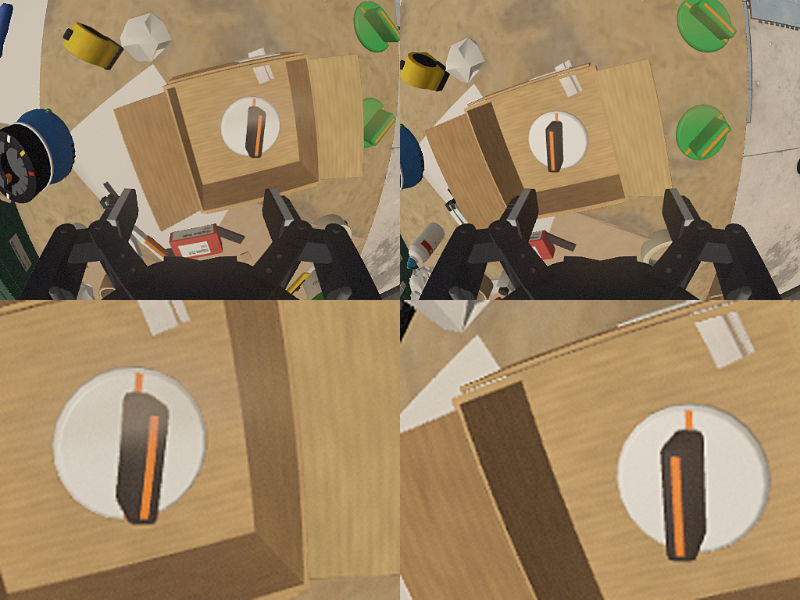

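Both flaps lie outward. The lid's bar stripe and plate are clear in both crops: stripe (154,416)–(146,518) on the left and (675,458)–(680,556) on the right.

```bash
python3 - <<'E'
from h import *
import pickle
c2=pickle.load(open("w2.pkl","rb"))[1];c3=pickle.load(open("w3.pkl","rb"))[1]
L=lambda x,y:ray(c2,256+x/2,90+(y-300)/2,True)
R=lambda x,y:ray(c3,56+(x-400)/2,90+(y-300)/2,True)
for n,a,b in[("sN",(154,416),(675,458)),("sF",(146,518),(680,556)),("ptr",(138,375),(688,412)),("plate",(129,443.5),(693.5,480))]:
    p,e=tri([L(*a),R(*b)]);print(n,p.round(1),np.round(e,1),atz(*L(*a),p[2]).round(1))
E
```

```text
sN [511.9 212.5  67.8] [0.1 0.1] [511.8 212.5  67.8]
sF [560.2 207.1  70.3] [0. 0.] [560.2 207.1  70.3]
ptr [498.3 213.9  31.2] [0.1 0.1] [498.4 214.   31.2]
plate [537.  209.4  22.6] [0.5 0.5] [536.5 209.4  22.6]
```

Call:
drive_tool(increments=[[0,-0.0045,-0.019,0,0.12],[0,-0.0045,-0.019,0,0],[0,-0.0045,-0.02,0,0],[0,0,0,0.03,0],[0,0,0,0.03,0],[0,0,0,0,0],[0,0,0,0,0],[0,0,0,0,0]])

```text
t: 6.58
ee_pos: [536.2, 210.3, 196.3]
orientation: [0.055, 0.998, 0.0, 0.001]
force: [0.2, -0.4, 0.7]
finger_gap: 1.001
gripper_force: 0.0
```

```bash
python3 shot.py w4; python3 - <<'E'
from h import *
s=ctrl.state();print(s['ee_pos'],s['orientation'],2*np.arctan2(s['orientation'][1],s['orientation'][0])-np.pi/2)
E
```

```text
[536.16192131 210.29065071 196.25648762] [5.50269956e-02 9.98484460e-01 2.37910132e-04 8.69359981e-04] 0.021665044208429393
[536.42846241 210.8995756  196.77223195] [5.47178328e-02 9.98500626e-01 6.73788741e-04 1.41565024e-03] 1.4613058437035842
```

Call:
drive_tool(increments=[[0,0,0,0.022,0],[0,0,0,0.022,0],[0,0,0,0.022,0],[0,0,0,0.014,0],[0,0,0,0.007,0],[0,0,0,0,0],[1,0,0,0,0],[1,0,0,0,0],[1,0,0,0,0],[1,0,0,0,0]])

```text
t: 7.47
ee_pos: [535.9, 211.6, 109.0]
orientation: [0.054, 0.999, 0.001, 0.001]
force: [0.0, 0.7, 0.2]
finger_gap: 0.452
gripper_force: 0.0
```

Call:
drive_tool(increments=[[1,0,0,0,0],[1,0,0,0,0],[1,0,0,0,0]])

```text
t: 7.72
ee_pos: [535.3, 211.1, 108.2]
orientation: [0.054, 0.999, 0.0, 0.0]
force: [0.1, 0.2, 1.1]
finger_gap: 0.184
gripper_force: 60.8
```

Call:
drive_tool(increments=[[1,0,0,-0.015,0],[1,0,0,-0.03,0],[1,0,0,-0.03,0],[1,0,0,-0.03,1],[1,0,0,-0.03,1],[1,0,0,-0.015,1],[1,0,0,0,0.95],[1,0,0,0,0],[1,0,0,0,0]])

```text
t: 8.47
ee_pos: [534.5, 211.3, 257.2]
orientation: [0.257, 0.966, -0.0, -0.001]
force: [-0.4, -0.0, -2.9]
finger_gap: 0.173
gripper_force: 60.3
```

```bash
python3 shot.py w5; python3 - <<'E'
from h import *
s=ctrl.state();o=s['orientation'];p=s['ee_pos'];a=2*np.arctan2(o[1],o[0])-np.pi
print(p,"lid yaw",a,s['finger_gap'],s['qpos'][6])
d=np.array([538.6,-132.4])-p[:2];a+=np.pi
print("tx,ty",d@[np.cos(a),np.sin(a)],d@[np.sin(a),-np.cos(a)])
E
```

```text
[534.47374931 211.27814189 257.2362602 ] [ 2.56757149e-01  9.66475657e-01 -4.15243742e-04 -6.31397323e-04] 0.012568487250543207
[534.36735927 211.17271652 256.85509722] lid yaw -0.5194550240369074 0.18139153731739835 0.7085530224528732
tx,ty -174.2262563286288 -296.15087099928166
```

Call:
drive_tool(increments=[[1,-0.0145,-0.0246,0,0],[1,-0.0145,-0.0246,0,0],[1,-0.0145,-0.0246,0,0],[1,-0.0145,-0.0246,0,0],[1,-0.0145,-0.0246,0,0],[1,-0.0145,-0.0246,0,0],[1,-0.0145,-0.0246,0,0],[1,-0.0145,-0.0246,0,0],[1,-0.0145,-0.0246,0,0],[1,-0.0145,-0.0246,0,0]])

```text
t: 9.35
ee_pos: [537.3, -75.5, 256.8]
orientation: [0.257, 0.966, -0.0, -0.001]
force: [1.3, -0.9, -2.0]
finger_gap: 0.178
gripper_force: 60.2
```

Call:
drive_tool(increments=[[1,-0.0145,-0.0246,0,0],[1,-0.0145,-0.0246,0,0],[1,0,0,0,0],[1,0,0,0,0],[1,0,0,0,0]])

```text
t: 9.77
ee_pos: [538.4, -130.7, 256.9]
orientation: [0.258, 0.966, 0.0, -0.001]
force: [0.4, 0.2, -2.0]
finger_gap: 0.176
gripper_force: 60.2
```

```bash
python3 shot.py w6; python3 - <<'E'
from h import *
s=ctrl.state();o=s['orientation'];p=s['ee_pos'];a=2*np.arctan2(o[1],o[0])-np.pi
print(p,"lid yaw",a,s['finger_gap'])
a5=cv2.imread("pics/w5.png");b=cv2.imread("pics/w6.png")
t=imaging.grab_frame("top")[:,:,::-1];s=imaging.grab_frame("scene")[:,:,::-1]
cv2.imwrite("pics/t6.png",t);cv2.imwrite("pics/s6.png",s)
cv2.imwrite("pics/m4.png",np.vstack([np.hstack([crop(b,156,100,200,150,4)]) ])[:600])
E
```

```text
[ 538.38969884 -130.65065324  256.89896028] [ 2.57570157e-01  9.66258988e-01  2.94349501e-04 -1.04657593e-03] 0.021788705288958883
[ 538.62007229 -129.96427851  257.02332378] lid yaw -0.5197299676903162 0.17994387531702805
```

View pics/m4.png

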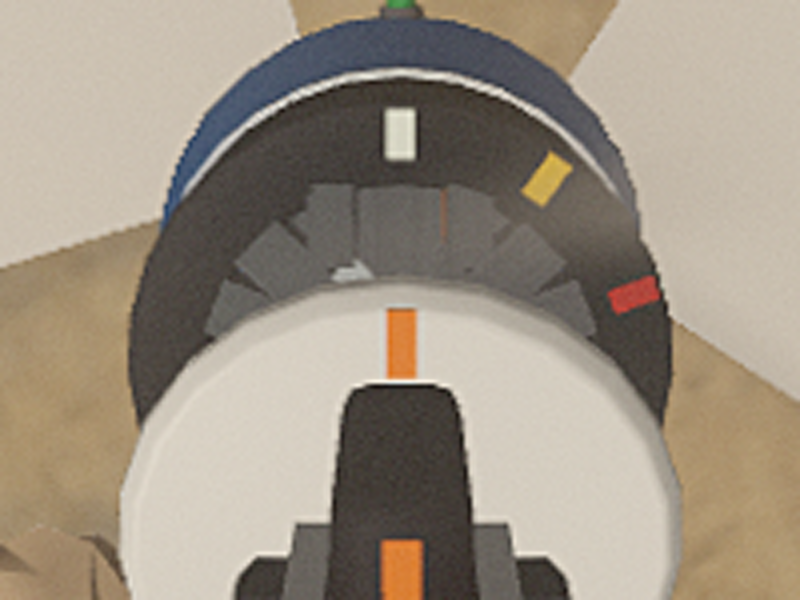

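Pointer (401,343) lines up with the white mark (400,134), and mixer and lid are both centred on column 401. What remains is to check along the tool's x.

```bash
python3 - <<'E'
from h import *
import pickle
s,c=pickle.load(open("w6.pkl","rb"));o=s['orientation'];p=s['ee_pos'].copy()
p[1]=-130.3
a=2*np.arctan2(o[1],o[0]);x=np.array([np.cos(a),np.sin(a)]);y=np.array([np.sin(a),-np.cos(a)])
g=lambda u,v,z:(lambda q:(round((q[:2]-p[:2])@x,1),round((q[:2]-p[:2])@y,1)))(atz(*ray(c,156+u/4,100+v/4,True),z))
print("white c (49.8)",g(400,134,105),"yellow",g(547,179,105),"red",g(634,294,105))
for z in(170,174,178):print("plate edge(42)",z,g(401,283,z),g(401,308,z),g(401,378,z))
print("bar end top (30)",g(401,384,214))
m=np.array([538.6,-132.4])-p[:2];print("mixer rel tool",m@x,m@y)
# lid in carton grasp rel: plate/bar vs TCP at grasp
s5,c5=pickle.load(open("w4.pkl","rb"))
E
```

```text
white c (49.8) (np.float64(49.0), np.float64(-0.4)) yellow (np.float64(40.4), np.float64(27.9)) red (np.float64(17.4), np.float64(46.2))
plate edge(42) 170 (np.float64(38.6), np.float64(-0.3)) (np.float64(35.0), np.float64(-0.3)) (np.float64(24.5), np.float64(-0.3))
plate edge(42) 174 (np.float64(39.8), np.float64(-0.3)) (np.float64(36.2), np.float64(-0.3)) (np.float64(26.0), np.float64(-0.3))
plate edge(42) 178 (np.float64(41.0), np.float64(-0.3)) (np.float64(37.5), np.float64(-0.3)) (np.float64(27.5), np.float64(-0.3))
bar end top (30) (np.float64(40.6), np.float64(-0.3))
mixer rel tool -1.227692417928232 -1.7166822379824014
```

```bash
python3 - <<'E'
from h import *
import pickle
C={k:pickle.load(open(k+".pkl","rb")) for k in("w1","w2","w3","w6")}
f={"w1":lambda u,v:(150+(u-400)/2,70+v/2),"w2":lambda u,v:(256+u/2,90+(v-300)/2),"w3":lambda u,v:(56+(u-400)/2,90+(v-300)/2)}
for k,n,fa in[("w1",(623,118),(623,251)),("w2",(133,367),(125,520)),("w3",(693,404),(690,557))]:
    c=C[k][1];a=atz(*ray(c,*f[k](*n),True),22);b=atz(*ray(c,*f[k](*fa),True),30)
    print(k,a.round(1),b.round(1),"mid",((a+b)/2).round(1),"diam",np.linalg.norm((a-b)[:2]), "near@30",atz(*ray(c,*f[k](*n),True),30).round(1))
print(C["w2"][1]["T"][:3,3]-C["w2"][0]["ee_pos"])
im=cv2.imread("pics/w6.png");col=im[100:250,252:260].mean(1)   # profile through the near edge
for i in range(66,100):print(i*4,col[i].round().astype(int),end=' ')
E
```

```text
w1 [495.6 214.2  22. ] [577.1 206.1  30. ] mid [536.4 210.2  26. ] diam 81.8841769201433 near@30 [494.4 214.2  30. ]
w2 [495.5 213.5  22. ] [577.4 204.5  30. ] mid [536.4 209.   26. ] diam 82.43298956320797 near@30 [494.3 211.8  30. ]
w3 [496.  215.3  22. ] [579.7 201.7  30. ] mid [537.9 208.5  26. ] diam 84.81474870672541 near@30 [494.6 216.9  30. ]
[-85.14665077   8.44273478  71.68031369]
264 [ 96 102 106] 268 [ 97 101 105] 272 [ 96 102 107] 276 [111 122 129] 280 [113 123 129] 284 [145 157 163] 288 [165 177 184] 292 [165 178 185] 296 [167 179 186] 300 [170 182 188] 304 [182 190 191] 308 [ 80 120 172] 312 [ 65 135 225] 316 [ 68 135 220] 320 [ 71 136 220] 324 [ 72 136 219] 328 [ 71 136 220] 332 [ 70 135 219] 336 [ 71 136 220] 340 [ 69 135 219] 344 [ 70 135 219] 348 [ 71 137 219] 352 [ 70 135 220] 356 [ 74 137 220] 360 [ 70 136 220] 364 [ 71 137 220] 368 [ 70 136 220] 372 [ 65 133 220] 376 [112 162 224] 380 [227 235 234] 384 [32 36 39] 388 [51 56 61] 392 [51 58 64] 396 [54 61 66]
```

Lid axis sits about -2 mm and the mixer about -0.9 mm from the TCP along tool x, so I shift +1.2 mm in x and -0.5 mm in y, then descend (seated expected at TCP z of about 191.5).

Call:
drive_tool(increments=[[1,0.0012,-0.0005,0.01,0],[1,0,0,0.015,0],[1,0,0,0.014,0],[1,0,0,0.005,0],[1,0,0,0,0],[1,0,0,0,0]])

```text
t: 10.42
ee_pos: [537.5, -130.9, 213.7]
orientation: [0.258, 0.966, -0.0, -0.0]
force: [-0.1, -1.0, -2.1]
finger_gap: 0.179
gripper_force: 60.2
```

Call:
drive_tool(increments=[[1,0,0,0.003,0],[1,0,0,0.003,0],[1,0,0,0.003,0],[1,0,0,0.003,0],[1,0,0,0,0]])

```text
t: 10.83
ee_pos: [537.2, -131.1, 201.3]
orientation: [0.258, 0.966, -0.0, -0.0]
force: [-0.0, 0.4, -1.5]
finger_gap: 0.178
gripper_force: 60.2
```

Call:
drive_tool(increments=[[1,0,0,0.003,0],[1,0,0,0.003,0],[1,0,0,0.002,0],[1,0,0,0.001,0],[1,0,0,0.001,0],[1,0,0,0,0]])

```text
t: 11.33
ee_pos: [537.4, -131.2, 191.7]
orientation: [0.258, 0.966, 0.0, -0.0]
force: [-0.5, 0.1, -2.5]
finger_gap: 0.177
gripper_force: 60.2
```

Call:
drive_tool(increments=[[1,0,0,0.001,0],[1,0,0,0.001,0],[1,0,0,0.001,0],[1,0,0,0,0],[1,0,0,0,0]])

```text
t: 11.75
ee_pos: [537.5, -131.3, 191.1]
orientation: [0.258, 0.966, 0.001, -0.0]
force: [-5.7, 2.3, 13.5]
finger_gap: 0.173
gripper_force: 62.4
```

Seated (TCP 191, 13 N up). Twisting clockwise in steps.

Call:
drive_tool(increments=[[1,0.0005,0,-0.0005,0],[1,0,0,0,0],[1,0,0.0002,0,0.5],[1,0,0.0002,0,0.5],[1,0,0.0002,0,0.5],[1,0,0.0001,0,0.5],[1,0,0,0,0],[1,0,0,0,0]])

```text
t: 12.42
ee_pos: [538.6, -130.9, 191.1]
orientation: [0.358, 0.934, 0.0, 0.001]
force: [-1.5, 0.0, 5.7]
finger_gap: 0.178
gripper_force: 61.4
```

Call:
drive_tool(increments=[[1,0,0.0001,0,0.5],[1,0,0.0001,0,0.5],[1,0,0.0001,0,0.5],[1,0,0.0001,0,0.5],[1,0,0.0001,0,0.5],[1,0,0.0001,0,0.5],[1,0,0,0,0.5],[1,0,0,0,0.25],[1,0,0,0,0],[1,0,0,0,0]])

```text
t: 13.25
ee_pos: [538.7, -130.8, 191.1]
orientation: [0.533, 0.846, 0.0, 0.001]
force: [-1.8, -0.3, 8.0]
finger_gap: 0.176
gripper_force: 61.6
```

```bash
python3 shot.py w7; python3 - <<'E'
from h import *
s=ctrl.state();o=s['orientation'];print(s['ee_pos'],2*np.arctan2(o[1],o[0])-np.pi,s['force'],s['wrist_torque'],s['gripper_force'])
t=imaging.grab_frame("top")[:,:,::-1]
cv2.imwrite("pics/m5.png",np.hstack([crop(cv2.imread("pics/w7.png"),156,100,200,150,3)[:450],cv2.copyMakeBorder(crop(t,190,160,40*2,30*3,2),0,270,0,0,cv2.BORDER_CONSTANT)]))
E
```

```text
[ 538.71599486 -130.76576938  191.12254768] [5.32847682e-01 8.46210300e-01 3.50499369e-04 1.16281730e-03] 0.003989691902668313
[ 538.71934908 -130.7649309   191.13554616] -1.123892768232349 [-1.82358791  0.42579971  7.25980169] [-0.14871987  0.45142092  0.09582597] 61.57948851585388
```

View pics/m5.png

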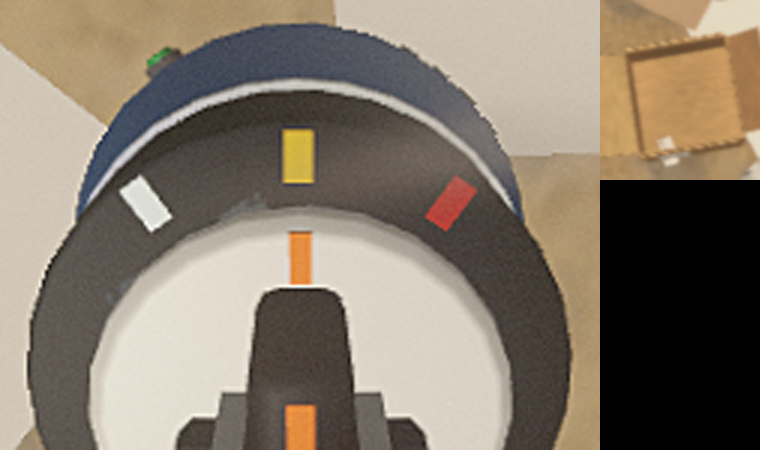

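The pointer (300,257) lines up with the yellow mark (299,157). The lid is flush and centred, gripped at 61 N, and the carton is empty with its flaps open. Handing in.

```bash
python3 -c "
from rig import ctrl
print(ctrl.job_done())"
```

```text
the job is handed in; nothing more can be done
None
```

The job is handed in with the lid flush in the mixer, twisted to the yellow marks and still gripped at about 61 N, both flaps open, after about 13.4 s; the judge's result was not shown.

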